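Turn the target board face up against the desk rail

TASK

On the scorer's desk a square target board and a narrow slat lie propped side by side across a low wooden rail. Turn the square board over: push its lower edge in until the board stands leaning against the rail, then tip it back from behind so that it falls flat on the desk in front of the rail with its bull's-eye up. Leave the narrow slat where it is.

Things in the scene. Friction and masses are not known exactly. Their poses are not given: they have to be found in the camera images.
- board: Square loose smooth lacquered target board, 84 x 84 x 10 mm, 60 g. Origin: its centre. z axis: out of its plain back, up at the start; bull's-eye on the other face. y along the rail. Starts tilted 24 degrees: its -x edge rests on the desk 60 mm before the rail's foot, its +x part on the rail's top edge. Pushed fully in it leans at about 73 degrees and stays: top 84 mm high, 22 mm behind the rail's foot.
- rail: Low wooden rail fixed to the desk, 380 mm long (y axis), 30 mm high. Origin: on the desk, at the foot of its front face, mid-length. x axis: level, from the front (robot's side, where the boards' lower edges lie) to the back. Front face leans back at 75 degrees, top edge 8 mm behind its foot. Rail reaches 33 mm back (8 mm high there); 55 mm of desk behind it are clear.
- slat: Narrow loose lacquered board, 84 x 45 x 10 mm, propped on the same rail in the same way, beside the square board on either side. Origin: its centre, axes as for the square board. To be left alone.
Things that resemble listed ones, but are neither listed nor needed, are in the scene too. What is meant by the board is not red, and is the smaller of those in its own colour.

How it is judged (in metres and radians):
On the way:
1. the square board stands leaning against the rail, at least 60 degrees steep (angle between board's own z axis and vertical between 1.05 and 1.66 rad and x of board in the frame of rail between -0.025 and 0.025 m and z of board in the frame of rail below 0.055 m), for 0.2 s.
At the end, for the whole second after the job is handed in: The square board lies flat on the desk (within 10 degrees) with its bull's-eye up, at rest and let go, in front of the rail: its centre 30 to 160 mm before the foot of the rail's face and within the rail's length. The slat is within 20 mm of where it was (angle between board's own z axis and vertical above 2.97 rad and height (world z) of board below 0.012 m and x of board in the frame of rail between -0.16 and -0.03 m and y of board in the frame of rail between -0.19 and 0.19 m and linear speed of board below 0.02 m/s and distance of slat from where it was at the start of the episode below 0.02 m); the robot touches nothing.
It fails at once if the narrow slat is disturbed (moved by more than 20 mm) (distance of slat from where it was at the start of the episode above 0.02 m).
It also fails if it takes over 43 s, if anything falls off the work surface, if the arm or the gripper's body presses on something with over 40 N, if the wrist force passes 120 N, or if a joint passes its speed limit or range.

ROBOT

A 6-joint arm with a two-finger parallel gripper is mounted at the origin on the work surface. World frame = base frame: x ahead of the robot, y to its left, z up, the work surface at z = 0. Lengths are in m, angles in degrees, forces in N, time in s.
With the tool pointing down it reaches from about 0.4 to 0.825 m from the base axis. Payload 7 kg.
Tool frame: the origin (TCP) lies midway between the tips of the shut fingers; the grasp point (between the pads) lies 19 mm behind it; z points along the fingers, y is the direction in which the jaws open and shut (so a half turn about z gives the same grasp; the last joint's range is limited). The gripper opens to 88 mm and grips with 3 to 60 N. Pads are 19 mm wide; open, the fingers measure 130 mm over their backs; the gripper's body (78 mm by 193 mm) begins 47 mm behind the grasp point.
Start: joints at [-47.722, 20.546, 0.682, 0, -70.136, -16.507], TCP at [0.293, -0.608, 0.227] pointing down, gripper open.
Joint ranges: [-176.03, 176.03], [-82.01, 121.73], [-58.28, 71.71], [-173.87, 95.51], [-174.79, -0.11], [-173.66, 173.66]. Speed limits (degrees/s): [136.94, 136.94, 172.46, 180, 180, 180].

INTERFACE

Orientations are given as [roll, pitch, yaw] about the fixed x, y, z axes, in that order (R = Rz(yaw) Ry(pitch) Rx(roll)).
In Python, from plant import sensors, cams, job gives the robot as it stands.
- The arm moves only by the tool move_arm, never from a script. Its argument "commands" is a list of rows, each a list of 7 numbers: the finger opening in cm, from 0 to 8.76, then the shift along the tool's x, y, z in cm, then the turn, a rotation vector about the tool's x, y, z in rad. In form: [[hand, x, y, z, wx, wy, wz], ...]. A call has exactly 8 rows; each row is the pose to reach, as a shift and turn from the pose commanded when the call began, along the tool's axes at that moment; what a row does not reach only later rows make up. A row lasts 1/8 s, in which the tool goes at most 62.5 mm and 10.7 degrees, less where a joint would pass 70% of its speed; a pose out of reach is approached as far as the arm can. A call with a gripper value outside its range is refused whole. The fingers move at their own pace and stop on an object; the grip force is fixed at half the most. Time passes only in rows, so rows that repeat a pose let the fingers close, or fill a call up. It gives the time, the measured TCP pose, the force and the opening at its end, in the units of the state.
- sensors.get_obs(): the state, without advancing time (a new reading comes with each control period).
- cams.snapshot(name): name is "scene" or "side" or "wrist"; returns a dict with "frame" (480x640x3 uint8, red, green, blue), "camera_matrix" (3x3 intrinsics, pixels), "R" (3x3) and "t" (3): a world point X has camera coordinates R X + t. Camera axes: x right, y down, z forward; pixel columns grow to the right and rows downward; lengths in m; the calibration is good to about 2 mm. A picture is of the moment at which its call begins. There is no depth.
- job.close_job(): hands the job in, once; it reports no verdict.
The state is a dict: "clock": time; "joint_pos": joint angles; "qvel": joint speeds; "tau": joint torques, N m; "tool_pos": TCP position; "orientation": TCP orientation; "force": force on the tool from outside, world axes, zero at the start; "moment": the same for the moment, N m; "opening": finger opening in m.
Only numpy, scipy, OpenCV 4.12 (cv2) and the standard library are available. Lean on these libraries where they do the work, as an engineer would, in place of code of your own. Each camera call takes 0.05 s, during which the arm holds its last target.

## Working session

There is one attempt and no reset: what is moved stays moved. The work goes in short steps, Python scripts to look and compute and a tool call to move; the robot and the scene stay as the last step left them, time stands still between calls to the robot, and variables do not carry over. Pictures are saved under pics/ and viewed, and the job is handed in when it is done.

Besides the shell and the picture viewer there is one more tool, called after "Call:" by a JSON object that holds its "method" and its "body", one argument or row to a line. move_arm: Moves the arm, as the interface text tells. Its arguments: {"type":"object","properties":{"commands":{"type":"array"}},"required":["commands"]}

```bash
ls; mkdir -p pics
python3 - <<'E'
from plant import sensors,cams
import cv2
print(sensors.get_obs())
for n in("scene","side","wrist"):
    s=cams.snapshot(n); cv2.imwrite(f"pics/{n}0.png",s["frame"][:,:,::-1]); print(n,s["camera_matrix"],s["R"],s["t"])
E
```

```text
pics
{'clock': 0.0, 'joint_pos': array([-4.77212998e+01,  2.05921327e+01,  6.32582617e-01, -1.98305482e-02,
       -7.01348178e+01, -1.65095182e+01]), 'qvel': array([ 0.01989002, -0.04601202,  0.04043161, -0.04847862,  0.04729748,
        0.05864432]), 'tau': array([ 6.34924309e-04, -5.82719564e+01,  2.93068618e+01,  6.99757889e+00,
        6.84404396e-03, -1.67775456e-04]), 'tool_pos': array([ 0.29324027, -0.60742845,  0.22560667]), 'orientation': array([ 1.79904225e+02, -8.94631976e-03, -1.54237565e+02]), 'force': array([ 0.75153757, -0.11737816, -0.27252886]), 'moment': array([0.01577548, 0.01320415, 0.00160467]), 'opening': 0.08805990985637444}
scene [[497.52524994   0.         319.2997562 ]
 [  0.         497.52524994 241.65982982]
 [  0.           0.           1.        ]] [[-0.14695245  0.98905902 -0.01293173]
 [ 0.59597878  0.07810008 -0.79919314]
 [-0.78943921 -0.12515043 -0.60093518]] [-0.04595836 -0.26535528  1.32637334]
side [[544.23269071   0.         311.47432479]
 [  0.         544.23269071 228.894929  ]
 [  0.           0.           1.        ]] [[-0.8969443  -0.44207597  0.00773062]
 [-0.30638565  0.60884122 -0.7317378 ]
 [ 0.31877698 -0.6586966  -0.68154239]] [0.51961917 0.1228715  0.74716575]
wrist [[398.31788897   0.         316.86420198]
 [  0.         398.31788897 244.17314883]
 [  0.           0.           1.        ]] [[-0.43408817  0.90086929  0.00140984]
 [ 0.87317742  0.42035864  0.24669781]
 [ 0.22164984  0.10831964 -0.96909143]] [ 0.6735427  -0.03145292  0.38862125]
```

View pics/scene0.png

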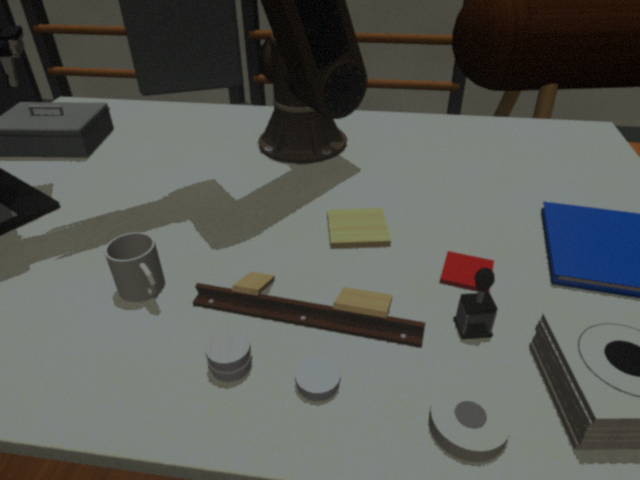

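View pics/side0.png

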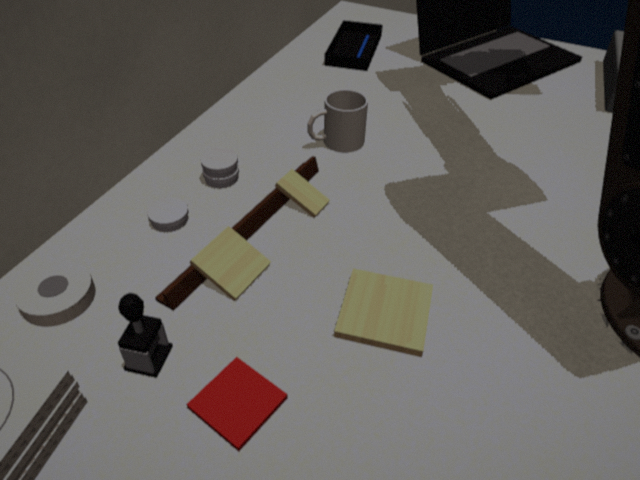

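View pics/wrist0.png

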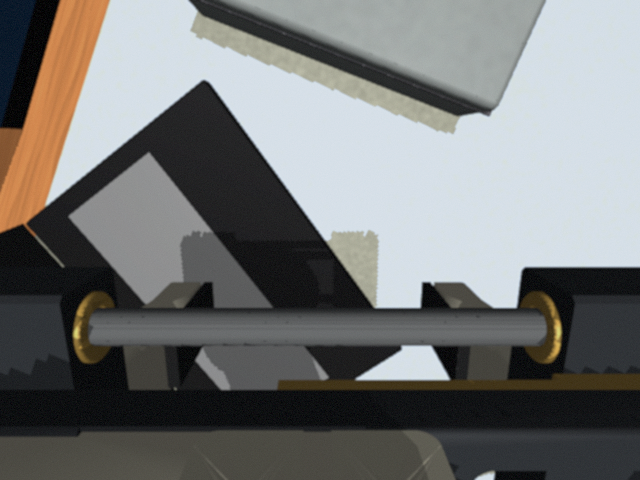

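```bash
cat > h.py <<'E'
import numpy as np,cv2
from plant import cams,sensors
def snap(n,f=None):
    s=cams.snapshot(n)
    if f: cv2.imwrite(f"pics/{f}.png",s["frame"][:,:,::-1])
    return s
def proj(s,X):
    p=s["camera_matrix"]@(s["R"]@np.array(X,float)+s["t"]); return p[:2]/p[2]
def ray(s,u,v):
    d=s["R"].T@np.linalg.solve(s["camera_matrix"],[u,v,1.]); return -s["R"].T@s["t"],d
def onz(s,u,v,z):
    c,d=ray(s,u,v); return c+d*(z-c[2])/d[2]
def tri(s1,p1,s2,p2):
    P1=s1["camera_matrix"]@np.c_[s1["R"],s1["t"]];P2=s2["camera_matrix"]@np.c_[s2["R"],s2["t"]]
    X=cv2.triangulatePoints(P1,P2,np.array(p1,float).reshape(2,1),np.array(p2,float).reshape(2,1))[:,0];return X[:3]/X[3]
def crop(s,x0,y0,w,h,k,f):
    c=s["frame"][y0:y0+h,x0:x0+w,::-1]; cv2.imwrite(f"pics/{f}.png",cv2.resize(c,None,fx=k,fy=k,interpolation=cv2.INTER_CUBIC))
E
python3 - <<'E'
from h import *
a=snap("scene");b=snap("side")
crop(a,180,260,260,100,3,"cs1");crop(b,140,140,200,180,3,"cb1")
for n,s in(("scene",a),("side",b)):
    hsv=cv2.cvtColor(s["frame"],cv2.COLOR_RGB2HSV)
    m=cv2.inRange(hsv,(20,60,60),(32,255,255))
    for c in cv2.findContours(m,0,2)[0]:
        if cv2.contourArea(c)>150: print(n,cv2.contourArea(c),cv2.boundingRect(c),cv2.approxPolyDP(c,4,True)[:,0].tolist())
E
```

```text
scene 924.0 (334, 288, 58, 30) [[334, 302], [365, 308], [365, 313], [373, 309], [372, 314], [376, 310], [384, 317], [391, 295], [343, 288]]
scene 417.5 (232, 272, 42, 23) [[273, 276], [251, 272], [232, 288], [247, 292], [253, 287], [257, 294]]
scene 1648.5 (328, 211, 62, 37) [[383, 214], [328, 213], [328, 221], [337, 224], [329, 225], [330, 232], [357, 232], [330, 234], [331, 246], [387, 245], [388, 237], [363, 238], [387, 235], [368, 232], [387, 229]]
side 5567.0 (335, 269, 97, 83) [[353, 269], [335, 331], [422, 351], [431, 285]]
side 2889.5 (191, 227, 79, 72) [[228, 227], [191, 262], [236, 298], [269, 261]]
side 1006.5 (277, 170, 52, 46) [[277, 182], [315, 215], [328, 201], [295, 171]]
```

View pics/cs1.png

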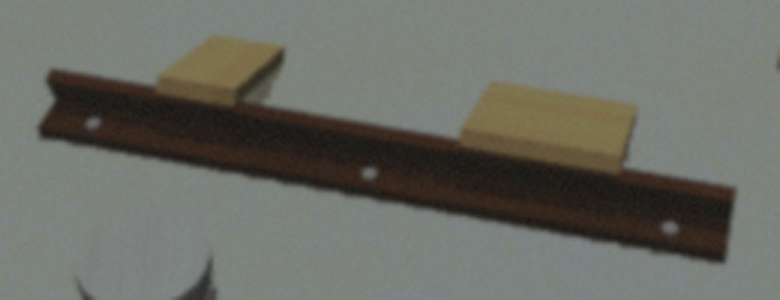

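View pics/cb1.png

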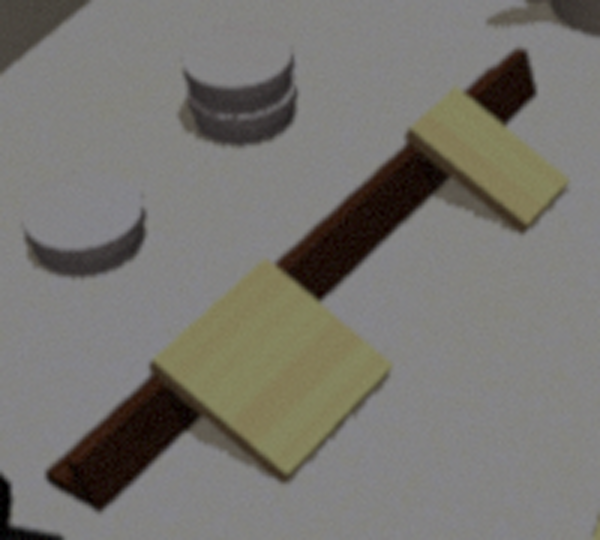

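Run:
```python
from h import *
np.set_printoptions(precision=4,suppress=True)
a=snap("scene");b=snap("side")
f=lambda x,y:(140+x/3,140+y/3)
g=lambda x,y:(180+x/3,260+y/3)
A=onz(b,*f(100,510),0);B=onz(b,*f(535,93),0);print("foot",A,B,np.linalg.norm(A-B),np.degrees(np.arctan2(*(B-A)[1::-1])))
# scene rear bottom z=0? back at 33mm
C=onz(a,*g(40,135),0);D=onz(a,*g(724,262),0);print("rear",C,D,np.linalg.norm(C-D))
C=onz(a,*g(52,70),.03);D=onz(a,*g(735,188),.03);print("top scene",C,D,np.linalg.norm(C-D))
# board corners, top face: bottom edge z~.009 upper z: 
for nm,p in dict(lowA=(388,368),lowB=(286,472)).items(): print(nm,onz(b,*f(*p),.009))
for nm,p in dict(upA=(268,262),upB=(153,363)).items(): print(nm,onz(b,*f(*p),.0433))
for nm,p in dict(slowA=(566,184),slowB=(526,222)).items(): print(nm,onz(b,*f(*p),.009))
for nm,p in dict(supA=(456,90),supB=(409,132)).items(): print(nm,onz(b,*f(*p),.0433))
for nm,p,q in(("upA",(460,132),(268,262)),("upB",(622,165),(153,363)),("s upB",(237,100),(409,132))): print(nm,tri(a,g(*p),b,f(*q)))
```

```text
foot [0.6416 0.3048 0.    ] [ 0.6008 -0.0717  0.    ] 0.3787668811169778 -96.17601025115954
rear [ 0.6333 -0.0733  0.    ] [0.6748 0.3034 0.    ] 0.37901968595845686
top scene [ 0.6117 -0.069   0.03  ] [0.6518 0.306  0.03  ] 0.3770942571931767
lowA [0.563  0.1744 0.009 ]
lowB [0.5725 0.2534 0.009 ]
upA [0.6345 0.1657 0.0433]
upB [0.6448 0.2483 0.0433]
slowA [0.5439 0.007  0.009 ]
slowB [0.5498 0.0458 0.009 ]
supA [ 0.6172 -0.0019  0.0433]
supB [0.6223 0.0431 0.0433]
upA [0.6378 0.1629 0.0384]
upB [0.649  0.2465 0.0376]
s upB [0.6263 0.0394 0.0369]
```

The board meant is the propped pale-yellow square at scene (363,302) / side (230,262). The other candidates are:
- The flat yellow square at scene (358,229) / side (384,310). It is the same colour but larger, and not on the rail.
- The red one at scene (468,270), ruled out by colour.
- The narrow slat at scene (253,283).

The crops confirm this: a square and a slat on the rail, with about 12 cm between them.

```bash
cat >> h.py <<'E'
from scipy.spatial.transform import Rotation as Ro
O=np.array([.622,.118,0]);YAW=-6.17
RR=Ro.from_euler('z',YAW,degrees=True).as_matrix()
def st():
    o=sensors.get_obs();R=Ro.from_euler('xyz',o["orientation"],degrees=True).as_matrix();return o,np.array(o["tool_pos"]),R
def torail(p): return RR.T@(p-O)
def go(target_rail_mm,tilt=0):
    """tilt>0: fingers point toward +x rail"""
    o,p,R=st()
    T=O+RR@(np.array(target_rail_mm)/1000)
    Rd=Ro.from_euler('z',YAW,degrees=True).as_matrix()@Ro.from_euler('y',-tilt,degrees=True).as_matrix()@np.diag([-1,1,-1.])
    print("now rail mm",np.round(torail(p)*1000,1),"F",np.round(o["force"],1),"t",o["clock"])
    print("shift cm",np.round(R.T@(T-p)*100,2),"turn",np.round(Ro.from_matrix(R.T@Rd).as_rotvec(),3), "zdir",np.round(RR.T@Rd[:,2],2))
E
python3 -c "
from h import *
go([-115,90,150],0);go([-115,90,150],15)"
```

```text
now rail mm [-248.7 -756.9  226.3] F [ 0.7 -0.1  0.8] t 0.35
shift cm [-56.15  64.79   7.66] turn [ 0.    -0.     0.557] zdir [ 0.  0. -1.]
now rail mm [-248.7 -756.9  226.3] F [ 0.7 -0.1  0.8] t 0.35
shift cm [-56.15  64.79   7.66] turn [ 0.073 -0.255  0.554] zdir [ 0.26  0.   -0.97]
```

Call:
{"method": "move_arm", "body": {
  "commands": [
    [0,-4,4.6,0,0,0,0.1],
    [0,-8,9.2,0,0,0,0.2],
    [0,-12,13.8,0,0,0,0.3],
    [0,-16,18.4,0,0,0,0.4],
    [0,-20,23,0,0,0,0.5],
    [0,-24,27.6,0,0,0,0.557],
    [0,-28,32.2,0,0,0,0.557],
    [0,-32,36.8,0,0,0,0.557]
  ]
}}

```text
clock: 1.35
tool_pos: [0.4219, -0.1354, 0.2271]
orientation: [180.0, 0.1, 173.9]
force: [1.7, 0.0, 0.5]
opening: 0.0134
```

```bash
python3 -c "
from h import *
go([-115,90,150],15);go([-115,90,60],15)"
```

```text
now rail mm [-171.7 -273.5  227.1] F [1.7 0.  0.5] t 1.35
shift cm [-5.68 36.34  7.72] turn [ 0.   -0.26  0.  ] zdir [ 0.26  0.   -0.97]
now rail mm [-171.7 -273.5  227.1] F [1.7 0.  0.5] t 1.35
shift cm [-5.67 36.34 16.72] turn [ 0.   -0.26  0.  ] zdir [ 0.26  0.   -0.97]
```

Call:
{"method": "move_arm", "body": {
  "commands": [
    [0,-1,5.2,0,0,0,0],
    [0,-2,10.4,0,0,-0.05,0],
    [0,-3,15.6,0,0,-0.1,0],
    [0,-4,20.8,0,0,-0.15,0],
    [0,-5,26,2,0,-0.2,0],
    [0,-5.7,31.2,4,0,-0.26,0],
    [0,-5.7,36.3,8,0,-0.26,0],
    [0,-5.7,36.3,12,0,-0.26,0]
  ]
}}

```text
clock: 2.35
tool_pos: [0.5178, 0.2216, 0.1062]
orientation: [179.9, 15.0, 174.1]
force: [0.6, -0.2, 0.1]
opening: 0.0005
```

```bash
python3 -c "
from h import *
s=snap('side','side1');crop(s,120,120,300,240,2.5,'side1c')
go([-115,90,20],15);go([-100,90,4],15)"
```

```text
now rail mm [-117.4   87.3  100.2] F [-2.7 -3.4 -5.7] t 2.4
shift cm [1.79 0.3  7.82] turn [-0.004 -0.007  0.003] zdir [ 0.26  0.   -0.97]
now rail mm [-117.4   87.3  100.2] F [-2.7 -3.4 -5.7] t 2.4
shift cm [0.74 0.31 9.75] turn [-0.004 -0.007  0.003] zdir [ 0.26  0.   -0.97]
```

View pics/side1c.png

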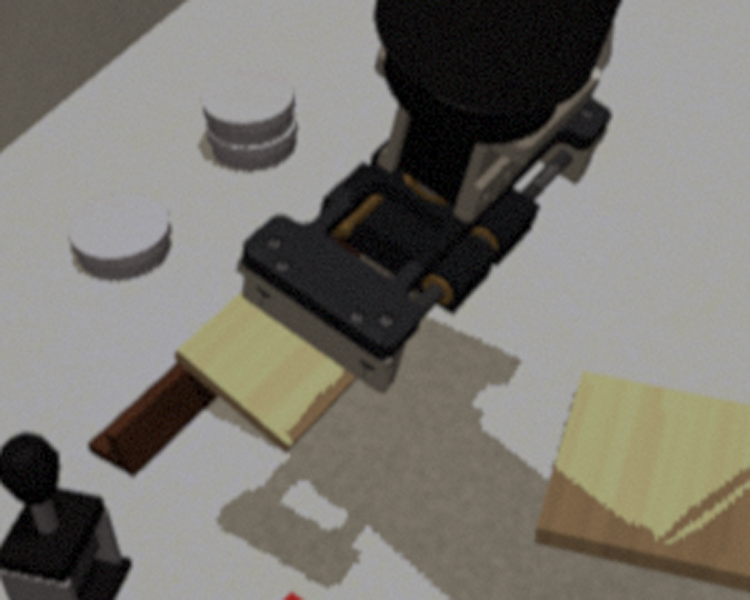

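```bash
python3 -c "
from h import *
snap('side');snap('side')
go([-115,90,20],15);go([-100,90,4],15)"
```

```text
now rail mm [-115.9   86.2  104.9] F [-0.8 -0.   0.6] t 2.5
shift cm [2.07 0.41 8.24] turn [-0.004 -0.004  0.002] zdir [ 0.26  0.   -0.97]
now rail mm [-115.9   86.2  104.9] F [-0.8 -0.   0.6] t 2.5
shift cm [ 1.03  0.42 10.16] turn [-0.004 -0.004  0.002] zdir [ 0.26  0.   -0.97]
```

Call:
{"method": "move_arm", "body": {
  "commands": [
    [0,0.3,0.1,1.5,0,0,0],
    [0,0.7,0.2,3,0,0,0],
    [0,1.1,0.3,4.5,0,0,0],
    [0,1.5,0.4,6,0,0,0],
    [0,1.8,0.4,7.2,0,0,0],
    [0,2.1,0.4,8.2,0,0,0],
    [0,2.1,0.4,8.2,0,0,0],
    [0,2.1,0.4,8.2,0,0,0]
  ]
}}

```text
clock: 3.5
tool_pos: [0.5235, 0.2201, 0.0308]
orientation: [179.9, 13.5, 174.1]
force: [0.2, -0.4, 1.9]
opening: 0.0003
```

```bash
python3 -c "
from h import *
go([-100,90,5],15);go([-80,90,4],15)"
```

```text
now rail mm [-108.9   90.9   30.8] F [ 0.2 -0.4  1.9] t 3.5
shift cm [-0.27 -0.1   2.72] turn [ 0.003 -0.026  0.005] zdir [ 0.26  0.   -0.97]
now rail mm [-108.9   90.9   30.8] F [ 0.2 -0.4  1.9] t 3.5
shift cm [-2.19 -0.11  3.28] turn [ 0.003 -0.026  0.005] zdir [ 0.26  0.   -0.97]
```

```bash
python3 -c "
from h import *
s=snap('side','side2');snap('scene','scene2')
print(sensors.get_obs())
go([-100,90,5],15);go([-100,90,5],0)"
```

```text
{'clock': 3.6, 'joint_pos': array([  46.68326808,   16.825115  ,  -48.27571682,   33.39283489,
        -19.54182024, -173.59616818]), 'qvel': array([ 0.02700754, -0.12577651, -0.18487653, -0.02046441,  0.15400125,
       -0.03941355]), 'tau': array([-6.64858217e-02, -4.08549392e+01,  1.71890795e+01,  2.81821132e+00,
        4.01721569e-02,  1.06830368e-02]), 'tool_pos': array([0.52340488, 0.2202253 , 0.03098209]), 'orientation': array([179.89111083,  13.49633826, 174.14337094]), 'force': array([-0.61697474, -0.45804154, -0.12016102]), 'moment': array([ 0.11201045,  0.77951206, -0.01995786]), 'opening': 0.0002858203765749507}
now rail mm [-109.   91.   31.] F [-0.6 -0.5 -0.1] t 3.6
shift cm [-0.27 -0.11  2.74] turn [ 0.003 -0.026  0.005] zdir [ 0.26  0.   -0.97]
now rail mm [-109.   91.   31.] F [-0.6 -0.5 -0.1] t 3.6
shift cm [-0.27 -0.11  2.74] turn [0.003 0.236 0.006] zdir [ 0.  0. -1.]
```

View pics/scene2.png

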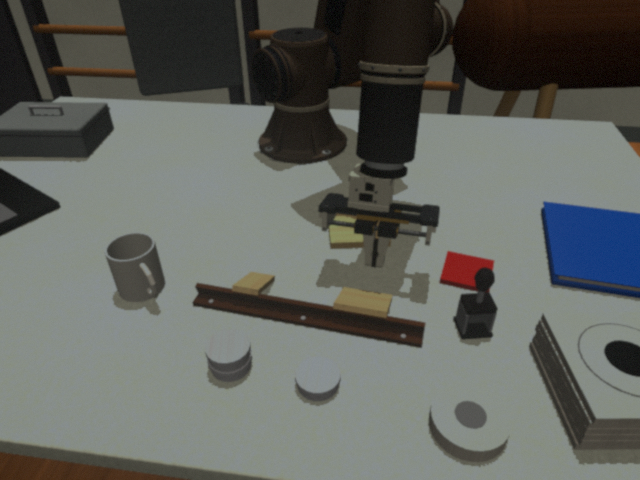

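```bash
sed -i 's/np.diag(\[-1,1,-1.\])/np.diag([1,-1,-1.])/' h.py
```

Call:
{"method": "move_arm", "body": {
  "commands": [
    [0,0,0,-2,0,0,-0.18],
    [0,0,0,-3,0,0,-0.36],
    [0,0,0,-3,0,0,-0.54],
    [0,0,0,-3,0,0,-0.72],
    [0,0,0,-3,0,0,-0.9],
    [0,0,0,-3,0,0,-1.08],
    [0,0,0,-3,0,0,-1.26],
    [0,0,0,-3,0,0,-1.44]
  ]
}}

```text
clock: 4.6
tool_pos: [0.5163, 0.2209, 0.0602]
orientation: [-166.6, 1.8, -102.8]
force: [0.3, -0.0, 0.6]
opening: 0.0004
```

```bash
python3 -c "
from h import *
print(sensors.get_obs()['joint_pos'])
go([-110,90,50],15)"
```

```text
[ 48.80860679  13.88988753 -45.44560689  26.55921051 -25.02668568
 -85.40592691]
now rail mm [-116.1   91.    60.2] F [ 0.3 -0.   0.6] t 4.6
shift cm [ 0.06 -0.37  1.13] turn [ 0.02   0.023 -1.69 ] zdir [ 0.26  0.   -0.97]
```

Call:
{"method": "move_arm", "body": {
  "commands": [
    [0,0,0,0,0,0,-0.18],
    [0,0,0,0,0,0,-0.36],
    [0,0,0,0,0,0,-0.54],
    [0,0,0,0,0,0,-0.72],
    [0,0,0,0,0,0,-0.9],
    [0,0,0,0,0,0,-1.08],
    [0,0,0,0,0,0,-1.26],
    [0,0,0,0,0,0,-1.44]
  ]
}}

```text
clock: 5.6
tool_pos: [0.5163, 0.2209, 0.0601]
orientation: [-176.4, -13.0, -20.9]
force: [0.7, 0.1, -0.2]
opening: 0.0004
```

```bash
python3 -c "
from h import *
print(sensors.get_obs()['joint_pos'])
go([-105,90,15],15)"
```

```text
[ 48.80910075  13.89233079 -45.44760283  26.56426438 -25.02673983
  -2.89772592]
now rail mm [-116.1   90.9   60.1] F [ 0.7  0.1 -0.2] t 5.6
shift cm [0.05 0.1  4.65] turn [ 0.     0.027 -0.25 ] zdir [ 0.26  0.   -0.97]
```

Call:
{"method": "move_arm", "body": {
  "commands": [
    [0,0,0,0.8,0,0.01,-0.12],
    [0,0,0,1.6,0,0.027,-0.25],
    [0,0.05,0.1,2.4,0,0.027,-0.25],
    [0,0.05,0.1,3.2,0,0.027,-0.25],
    [0,0.05,0.1,4,0,0.027,-0.25],
    [0,0.05,0.1,4.6,0,0.027,-0.25],
    [0,0.05,0.1,4.6,0,0.027,-0.25],
    [0,0.05,0.1,4.6,0,0.027,-0.25]
  ]
}}

```text
clock: 6.6
tool_pos: [0.5273, 0.2186, 0.0156]
orientation: [-179.9, -15.0, -6.6]
force: [-0.4, 0.4, -0.4]
opening: 0.0005
```

```bash
python3 -c "
from h import *
print(sensors.get_obs()['joint_pos'])
go([-95,90,4],15)"
```

```text
[ 41.08187991  17.52679983 -54.38091597  55.12907413 -13.43962098
 -11.01393604]
now rail mm [-104.9   89.9   15.6] F [-0.4  0.4 -0.4] t 6.6
shift cm [ 0.66 -0.02  1.37] turn [ 0.    -0.001 -0.007] zdir [ 0.26  0.   -0.97]
```

Call:
{"method": "move_arm", "body": {
  "commands": [
    [0,0.4,0,0.3,0,0,0],
    [0,0.8,0,0.6,0,0,0],
    [0,1.2,0,0.9,0,0,0],
    [0,1.5,0,1.2,0,0,0],
    [0,1.7,0,1.4,0,0,0],
    [0,1.7,0,1.6,0,0,0],
    [0,1.7,0,1.6,0,0,0],
    [0,1.7,0,1.6,0,0,0]
  ]
}}

```text
clock: 7.6
tool_pos: [0.5476, 0.2161, 0.0041]
orientation: [-179.9, -15.0, -6.6]
force: [-0.9, -0.6, -0.1]
opening: 0.0004
```

```bash
python3 -c "
from h import *
print(sensors.get_obs()['joint_pos'])
s=snap('side');crop(s,120,120,240,200,3.3,'side3c')
go([-40,90,4],15);go([-19,90,4],15)"
```

```text
[ 37.0116176   19.60963628 -53.86504389  62.04292454 -11.60816024
 -14.12138082]
now rail mm [-84.5  89.6   4.2] F [ 1.   0.3 -0.6] t 7.65
shift cm [ 4.3  -0.06  1.17] turn [ 0.001 -0.    -0.006] zdir [ 0.26  0.   -0.97]
now rail mm [-84.5  89.6   4.2] F [ 1.   0.3 -0.6] t 7.65
shift cm [ 6.32 -0.08  1.71] turn [ 0.001 -0.    -0.006] zdir [ 0.26  0.   -0.97]
```

View pics/side3c.png

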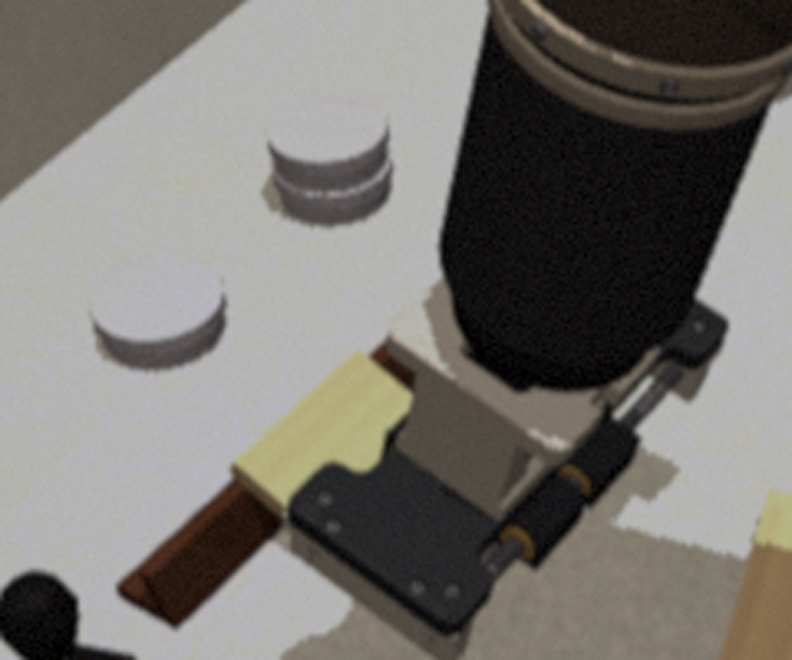

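Call:
{"method": "move_arm", "body": {
  "commands": [
    [0,0.6,0,0.16,0,0,0],
    [0,1.2,0,0.32,0,0,0],
    [0,1.8,0,0.48,0,0,0],
    [0,2.4,0,0.64,0,0,0],
    [0,3,0,0.8,0,0,0],
    [0,3.6,0,0.97,0,0,0],
    [0,4.2,0,1.13,0,0,0],
    [0,4.2,0,1.13,0,0,0]
  ]
}}

```text
clock: 8.65
tool_pos: [0.5913, 0.2115, 0.0041]
orientation: [-179.9, -15.0, -6.6]
force: [-0.9, 0.5, -0.1]
opening: 0.0001
```

```bash
python3 -c "
from h import *
print(sensors.get_obs()['joint_pos'])
s=snap('side');crop(s,120,120,240,200,3.3,'side4c')
s=snap('scene');crop(s,180,180,260,180,3,'scene4c')
go([-19,90,4],15)"
```

```text
[ 37.87345351  22.59396418 -47.07636997  48.21822899 -14.00655698
  -0.78793967]
now rail mm [-41.1  89.4   4. ] F [ 0.2  0.6 -0.1] t 8.75
shift cm [ 2.13 -0.07  0.57] turn [ 0.001 -0.    -0.006] zdir [ 0.26  0.   -0.97]
```

View pics/side4c.png

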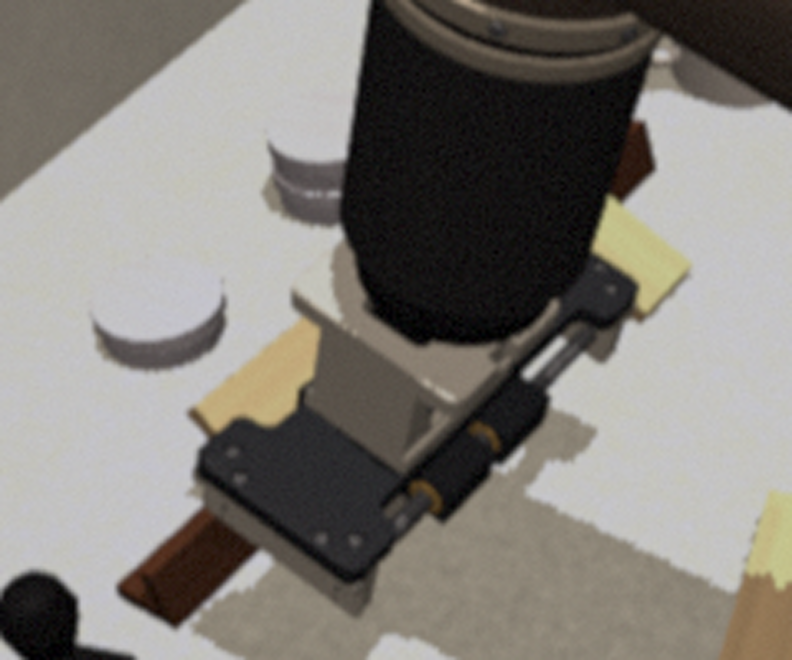

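View pics/scene4c.png

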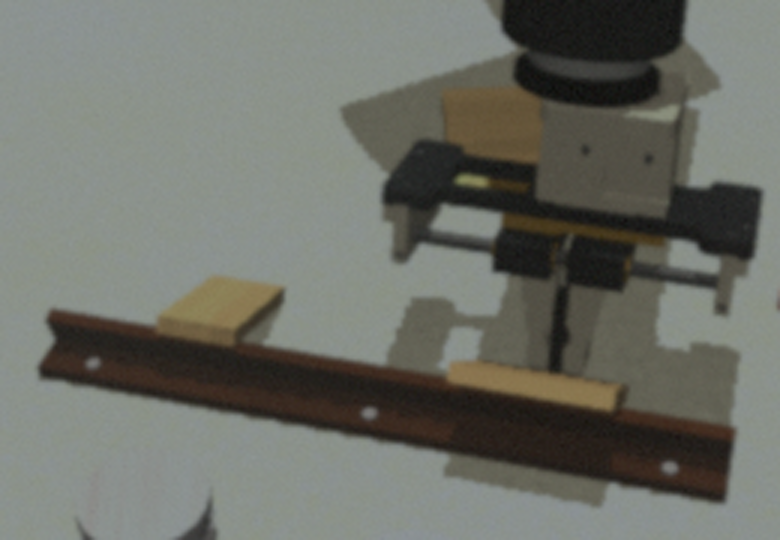

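Call:
{"method": "move_arm", "body": {
  "commands": [
    [0,0.5,0,0.13,0,0,0],
    [0,1,0,0.27,0,0,0],
    [0,1.4,0,0.37,0,0,0],
    [0,1.7,0,0.46,0,0,0],
    [0,1.9,0,0.51,0,0,0],
    [0,2,0,0.54,0,0,0],
    [0,2.1,0,0.56,0,0,0],
    [0,2.1,0,0.56,0,0,0]
  ]
}}

```text
clock: 9.75
tool_pos: [0.6124, 0.2089, 0.0041]
orientation: [-179.9, -15.0, -6.5]
force: [-0.1, 0.4, 0.1]
opening: 0.0007
```

```bash
python3 -c "
from h import *
s=snap('side');crop(s,120,120,240,200,3.3,'side5c')
s=snap('scene');crop(s,180,180,260,180,3,'scene5c')
go([-19,90,4],15)"
```

```text
now rail mm [-19.3  89.3   4.2] F [0.4 0.  0.2] t 9.85
shift cm [ 0.02 -0.07  0.03] turn [ 0.001 -0.    -0.006] zdir [ 0.26  0.   -0.97]
```

View pics/scene5c.png

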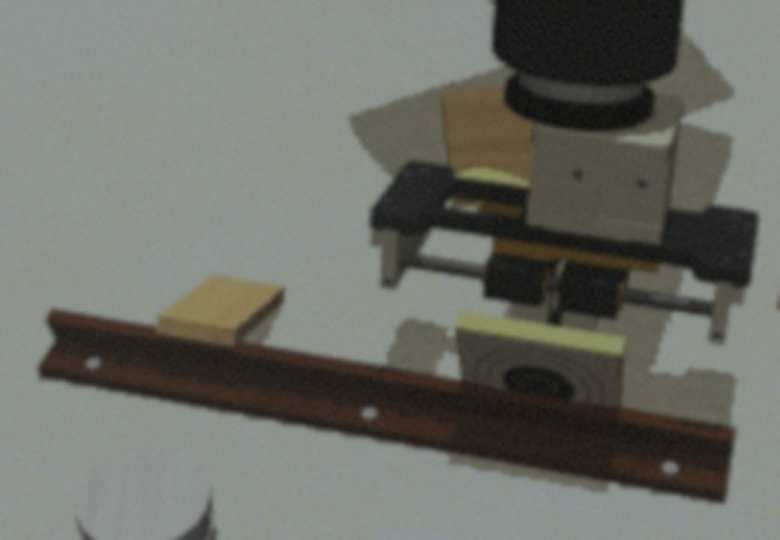

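View pics/side5c.png

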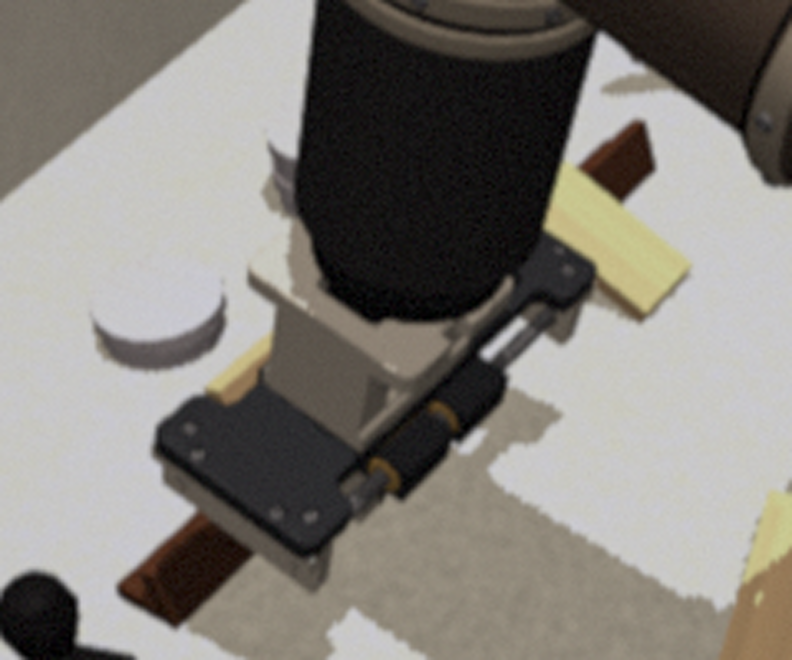

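```bash
python3 -c "
from h import *
s=snap('scene')
g=lambda x,y:(180+x/3,180+y/3)
for z in(.075,.08):
  for p in((458,332),(622,354)): print(z,torail(onz(s,*g(*p),z))*1000)
"
```

```text
0.075 [21.01775382 48.63380683 75.        ]
0.075 [ 17.24531376 130.70577574  75.        ]
0.08 [26.31668371 49.87880658 80.        ]
0.08 [ 22.58127192 131.14520056  80.        ]
```

Call:
{"method": "move_arm", "body": {
  "commands": [
    [0,0.1,0,0.03,0,0,0],
    [0,0.2,0,0.05,0,0,0],
    [0,0.2,0,0.05,0,0,0],
    [0,-0.2,0,-0.05,0,0,0],
    [0,-1,0,-0.4,0,0,0],
    [0,-2.2,0,-0.8,0,0,0],
    [0,-3.5,0,-1.5,0,0,0],
    [0,-4.5,0,-3,0,0,0]
  ]
}}

```text
clock: 10.9
tool_pos: [0.5601, 0.2136, 0.0212]
orientation: [180.0, -15.0, -6.6]
force: [-0.3, -0.2, 0.2]
opening: 0.0003
```

```bash
python3 -c "
from h import *
s=snap('side');crop(s,120,120,240,200,3.3,'side6c')
s=snap('scene');crop(s,180,180,260,180,3,'scene6c')
print(sensors.get_obs()['joint_pos'])
go([-70,90,170],0)"
```

```text
[ 41.7258969   19.22983772 -48.45846285  43.18329563 -16.32379789
   0.75768203]
now rail mm [-71.4  90.   22.7] F [1.1 0.6 0.1] t 11.0
shift cm [  3.97  -0.03 -14.18] turn [-0.001 -0.263 -0.006] zdir [ 0.  0. -1.]
```

View pics/scene6c.png

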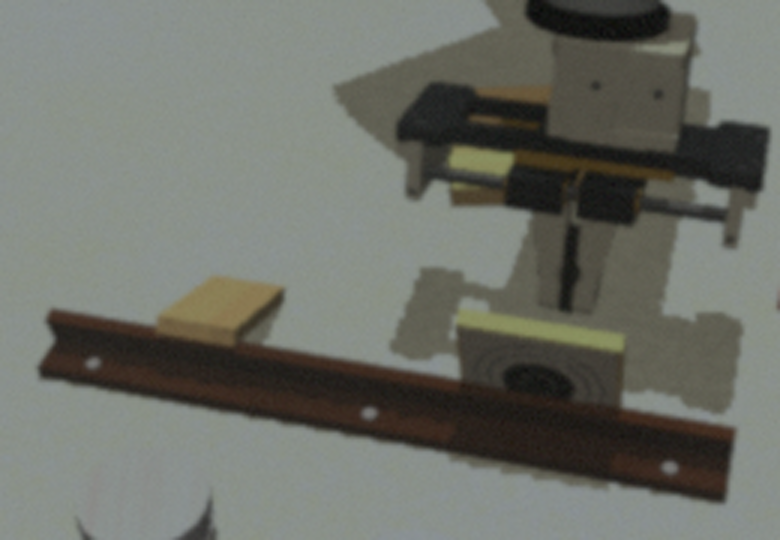

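Call:
{"method": "move_arm", "body": {
  "commands": [
    [0,0,0,-3,0,0,0],
    [0,0.3,0,-6,0,0,0],
    [0,1,0,-9,0,-0.06,0],
    [0,2,0,-11,0,-0.13,0],
    [0,3,0,-13,0,-0.2,0],
    [0,4,0,-14,0,-0.26,0],
    [0,4,0,-14,0,-0.26,0],
    [0,4,0,-14,0,-0.26,0]
  ]
}}

```text
clock: 12.0
tool_pos: [0.5633, 0.2135, 0.166]
orientation: [180.0, -0.1, -6.6]
force: [-0.6, 0.1, 0.6]
opening: 0.0007
```

```bash
python3 -c "
from h import *
print(sensors.get_obs()['joint_pos'])
go([65,90,170],0)"
```

```text
[ 39.38563717  16.32567434 -13.76514631   0.10839532 -59.85284141
  43.9702492 ]
now rail mm [-68.7  88.6 166. ] F [-0.6  0.1  0.6] t 12.0
shift cm [13.37 -0.24 -0.38] turn [ 0.    -0.002 -0.007] zdir [ 0.  0. -1.]
```

Call:
{"method": "move_arm", "body": {
  "commands": [
    [0,3,0,-0.4,0,0,0.0],
    [0,6,0,-0.4,0,0,0],
    [0,9,0,-0.4,0,0,0],
    [0,12,-0.1,-0.4,0,0,0],
    [0,13.4,-0.2,-0.4,0,0,0],
    [0,13.4,-0.2,2,0,0,0],
    [0,13.4,-0.2,5,0,0,0],
    [0,13.4,-0.2,5,0,0,0]
  ]
}}

```text
clock: 13.0
tool_pos: [0.6947, 0.2004, 0.1142]
orientation: [179.9, 0.2, -6.5]
force: [0.1, -0.6, 0.4]
opening: 0.0005
```

```bash
python3 -c "
from h import *
s=snap('scene');crop(s,180,150,260,200,3,'scene7c')
print(sensors.get_obs()['joint_pos'])
go([60,90,67],0);go([40,90,67],0)"
```

```text
[ 3.14719902e+01  2.94007982e+01 -1.39919785e-01  5.33843345e-02
 -6.04850222e+01  5.20024426e+01]
now rail mm [ 64.8  90.4 116.5] F [-0.6  0.   0.8] t 13.05
shift cm [-0.48  0.03  4.95] turn [ 0.001 -0.    -0.006] zdir [ 0.  0. -1.]
now rail mm [ 64.8  90.4 116.5] F [-0.6  0.   0.8] t 13.05
shift cm [-2.48  0.05  4.95] turn [ 0.001 -0.    -0.006] zdir [ 0.  0. -1.]
```

View pics/scene7c.png

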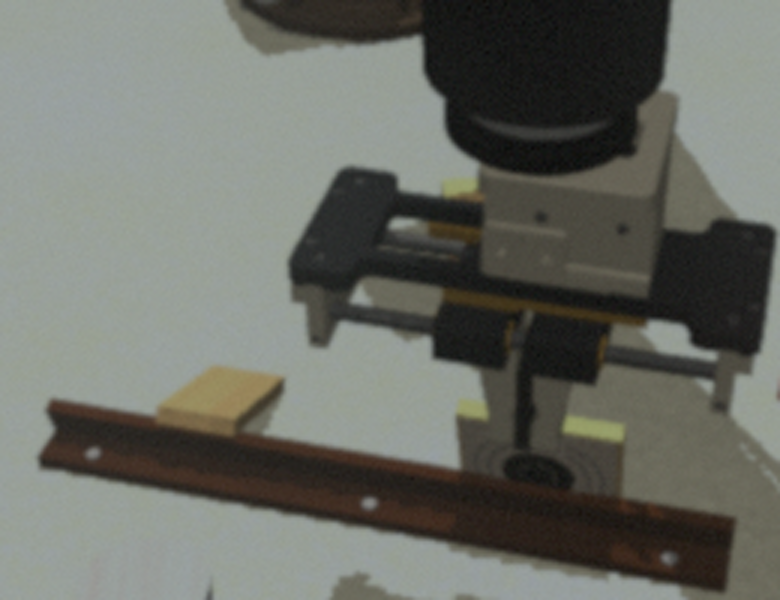

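Call:
{"method": "move_arm", "body": {
  "commands": [
    [0,0,0,1.5,0,0,0],
    [0,0,0,3,0,0,0],
    [0,0,0,4.4,0,0,0],
    [0,0,0,4.9,0,0,0],
    [0,-0.8,0,4.9,0,0,0],
    [0,-1.6,0,4.9,0,0,0],
    [0,-2.2,0,4.9,0,0,0],
    [0,-2.6,0,4.9,0,0,0]
  ]
}}

```text
clock: 14.05
tool_pos: [0.6713, 0.2043, 0.0689]
orientation: [-179.9, -0.2, -6.5]
force: [0.1, -0.1, -1.1]
opening: 0.0005
```

```bash
python3 -c "
from h import *
s=snap('scene');crop(s,180,150,260,200,3,'scene8c')
go([-5,90,67],0)"
```

```text
now rail mm [39.4 91.1 68.8] F [ 0.2 -1.1 -0.6] t 14.1
shift cm [-4.44  0.14  0.17] turn [-0.001 -0.002 -0.006] zdir [ 0.  0. -1.]
```

View pics/scene8c.png

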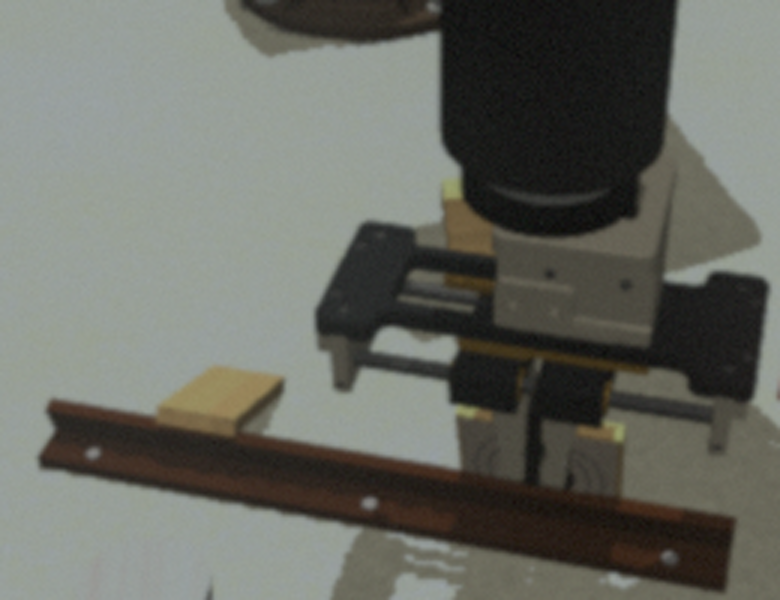

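Call:
{"method": "move_arm", "body": {
  "commands": [
    [0,-0.6,0,0.1,0,0,0],
    [0,-1.2,0,0.1,0,0,0],
    [0,-1.8,0,0.1,0,0,0],
    [0,-2.4,0,0.1,0,0,0],
    [0,-3,0,0.1,0,0,0],
    [0,-3.5,0,0.1,0,0,0],
    [0,-4,0,0.1,0,0,0],
    [0,-4,0,0.1,0,0,0]
  ]
}}

```text
clock: 15.1
tool_pos: [0.6315, 0.2087, 0.0672]
orientation: [-179.9, -0.1, -6.5]
force: [0.3, -0.6, 0.6]
opening: 0.0005
```

```bash
python3 -c "
from h import *
s=snap('scene');crop(s,180,150,260,200,3,'scene9c')
s=snap('side');crop(s,120,120,300,240,2.6,'side9c')
go([40,90,67],0)"
```

```text
now rail mm [ 0.1 91.2 67.2] F [ 0.8 -0.1  0.1] t 15.2
shift cm [3.99 0.09 0.03] turn [-0.001 -0.002 -0.006] zdir [ 0.  0. -1.]
```

View pics/scene9c.png

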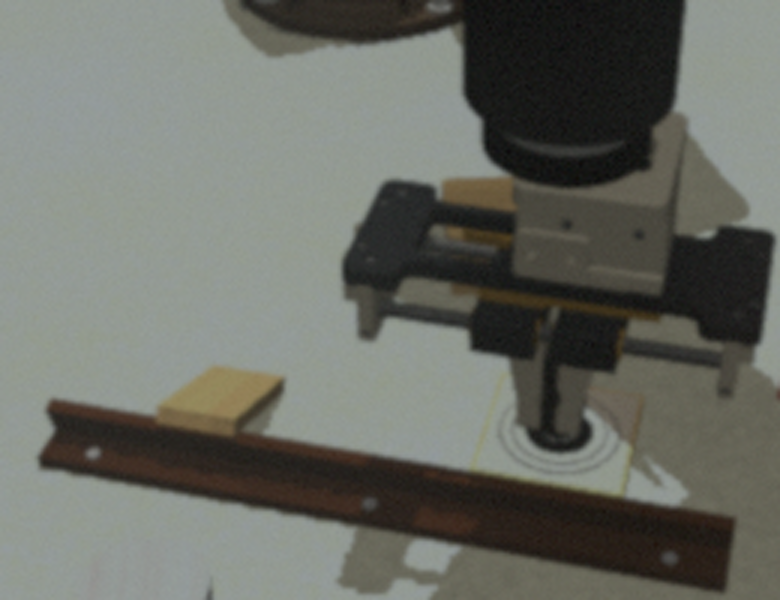

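View pics/side9c.png

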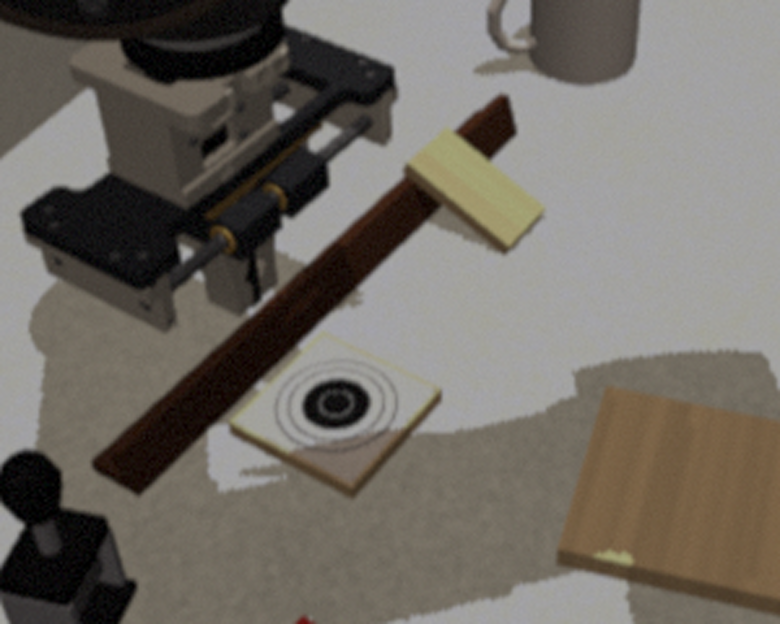

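The board has fallen flat with the bull's-eye up. The next steps are to raise the arm clear and measure.

Call:
{"method": "move_arm", "body": {
  "commands": [
    [0,1,0,-1,0,0,0],
    [0,2,0,-3,0,0,0],
    [0,2,0,-6,0,0,0],
    [0,2,0,-9,0,0,0],
    [0,2,0,-12,0,0,0],
    [0,2,0,-14,0,0,0],
    [0,2,0,-14,0,0,0],
    [0,2,0,-14,0,0,0]
  ]
}}

```text
clock: 16.2
tool_pos: [0.6514, 0.206, 0.2068]
orientation: [-179.9, -0.1, -6.5]
force: [-0.1, 0.0, -0.6]
opening: 0.0006
```

```bash
python3 -c "
from h import *
s=snap('side');crop(s,120,120,300,240,2.6,'side10c')
f=lambda x,y:(120+x/2.6,120+y/2.6)
print('bull',torail(onz(s,*f(337,403),.01))*1000)
hsv=cv2.cvtColor(s['frame'],cv2.COLOR_RGB2HSV);m=cv2.inRange(hsv,(20,60,60),(32,255,255))
for c in cv2.findContours(m,0,2)[0]:
  if cv2.contourArea(c)>150: print(cv2.approxPolyDP(c,4,True)[:,0].tolist())
o=sensors.get_obs();print(o['clock'],o['force'],o['tool_pos'])
"
```

```text
bull [-55.71900897  85.85762726  10.        ]
[[397, 345], [393, 321], [371, 320], [334, 330]]
[[291, 170], [277, 184], [317, 214], [328, 200]]
16.25 [0.05132714 0.17128861 0.90623366] [0.65121511 0.2058865  0.20629817]
```

View pics/side10c.png

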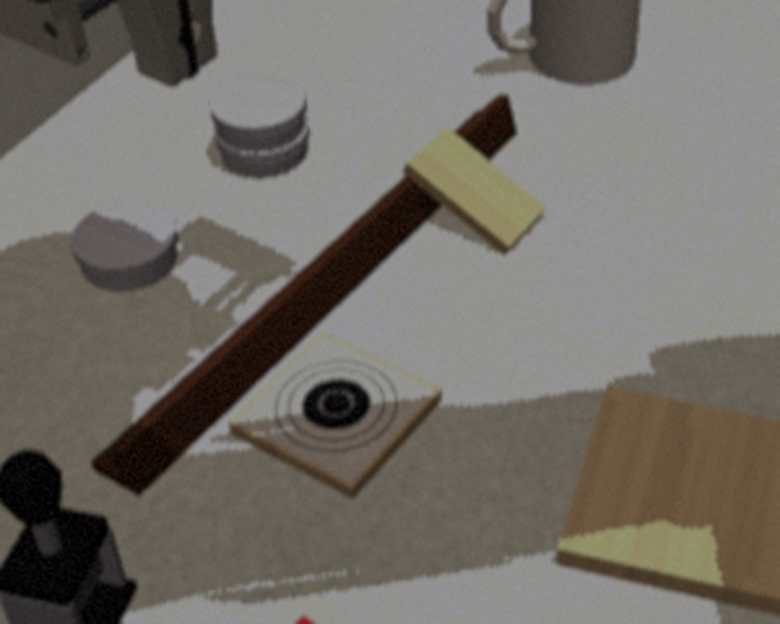

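The board lies flat, 56 mm in front of the rail's foot and bull's-eye up. The slat has not moved.

```bash
python3 -c "
from plant import job
print(job.close_job())"
```

```text
the job is handed in; nothing more can be done
None
```

The square board is turned over and lying flat on the desk in front of the rail with its bull's-eye up. I handed the job in at about 16 s of the 43 s allowed; the hand-in gave no verdict.

- **Standing:** I pushed the lower edge in with the shut fingers, tool tilted 15°, until the board leaned at about 72° by my image estimate. It stayed up on its own after the fingers drew back.
- **Tipping:** I then pushed the top edge from behind, and the board fell forward.
- **Last checks:** The bull's-eye centre is about 56 mm before the rail's foot and 86 mm along it from its middle. The slat's corners are within a few pixels of where they started. The gripper is clear at a height of 0.2 m with no contact force.
- **What went wrong on the way:** The first approach ran the last joint to its range limit and stopped short. I mended it by turning the tool half a turn. No check failed at the end.

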